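Trip the ratchet pawl of a bottle lift

TASK

Let the raised bottle on the small ratchet lift down. Take the orange-handled steel rod by its handle, put its shaft under the red arm of the lift's pawl and flick the arm up until it tips over and stays up, so that the platform sinks all the way with the bottle standing on it; do not touch the pawl, platform or bottle with the robot itself. Then lay the rod flat on the worktop, clear of the lift, and let go.

Things in the scene. Friction and masses are not known exactly. Their poses are not given: they have to be found in the camera images.
- rod_grip (a point): Centre of the handle of the loose release rod (90 g): orange square handle, 70 mm long, 22 mm wide, 28 mm high, with a straight steel shaft 9 mm thick. x points along the rod to the shaft's tip: handle from -35 to 35 mm, shaft from 35 to 120 mm on the centre line; z up. It lies flat, this point 14 mm up, in one of three places; the red brush and the blue-capped marker in the others are not needed.
- pawl_arm (a point): Point on the red pawl arm: a level bar 10 mm thick, sticking out of the lift's left side, axis 121 mm above the worktop. y runs along the arm: pivot at y = -45 mm, free tip at +34 mm. x is the pivot axis, pointing away from the robot, z up. The air under and in front (-x) of the arm is free for 25 mm either side along y. A rod along x under this point, lifted 40 to 55 mm past contact, trips it.
- pawl (a joint): Angle of the pawl, rad: 0 engaged, arm level; it grows as the arm swings up. Lifting takes under 1 N at the arm's middle. From about 0.6 (arm's middle some 30 mm higher) a steel weight tips it over by itself to its stop at 1.3, where it stays, pawl free. Let go earlier, it drops back and may catch the next roller.
- carriage (a joint): How far the platform has come down, m: 0 raised, held by the pawl; 0.06 fully down. Once freed it sinks by itself on a damper in about 2 s.
- bottle_mid (a point): Centre, half-way up, of the loose brown bottle with red cap, 60 mm in diameter, 120 mm high, upright on the lift's platform, to the right of the columns. The lift is fixed: grey base 12 mm high; in the frame of pawl_arm (pawl engaged) it spans x from -42 to 42 mm and y from -198 to -28 mm; its two columns with a bridge, 233 mm high, stand at y = -93 mm.
- platform (a point): Centre of the upper face of the rimmed aluminium platform, 80 x 88 mm, that carries the bottle: 82 mm above the worktop when raised, 22 mm when down.
Mind the look-alikes: they are no part of the job. What is shaped like the part that bears bottle_mid but pink or yellow is not meant.

How it is judged (in metres and radians):
On the way, in this order (a step that is already met when the one before it is completed fails the run):
1. the rod lifts the pawl's arm (contact force between rod and pawl above 0.1 N and value of joint pawl above 0.12 rad), for 0.02 s.
2. the pawl has tipped over and the platform is fully down (value of joint pawl above 1 rad and value of joint carriage above 0.055 m), for 0.1 s.
At the end, for the whole second after the job is handed in: Pawl arm up (over 1.0 rad); platform within 5 mm of its lower stop; bottle upright on it (within 7 degrees, 20 mm of its centre); rod flat on the worktop (handle centre under 21 mm high, shaft within 7 degrees of level), not touching the lift; all at rest (all of step 2 and angle between bottle_mid's own z axis and vertical below 0.12 rad and horizontal distance between bottle_mid and platform below 0.02 m and height (world z) of bottle_mid below 0.1 m and height (world z) of rod_grip below 0.021 m and angle between rod_grip's own x axis and vertical above 1.45 rad and contact force between rod and lift below 0.1 N and linear speed of each of rod, bottle below 0.02 m/s).
It fails at once if the robot itself touches the pawl (contact force between any of the fingers, the arm and pawl above 1 N).
It fails at once if the robot itself touches the platform (contact force between any of the fingers, the arm and carriage above 1 N).
It fails at once if the robot itself touches the bottle (contact force between any of the fingers, the arm and bottle above 1 N).
It fails at once if the bottle is tipped (angle between bottle_mid's own z axis and vertical above 0.35 rad).
It also fails if it takes over 64 s, if anything falls off the work surface, if the arm or the gripper's body presses on something with over 40 N, if the wrist force passes 120 N, or if a joint passes its speed limit or range.

ROBOT

A 6-joint arm with a two-finger parallel gripper is mounted at the origin on a cart in front of the work surface, level with it; the furniture and walls round the work are solid. World frame = base frame: x ahead of the robot, y to its left, z up, the work surface at z = 0. Lengths are in m, angles in degrees, forces in N, time in s.
With the tool pointing down it reaches from about 0.35 to 0.95 m from the base axis. Payload 17.4 kg.
Tool frame: the origin (TCP) lies at the very end of the fingers, on their centre line; the grasp point (between the pads) lies 19 mm behind it; z points along the fingers, y is the line along which they close (so a half turn about z gives the same grasp; the last joint's range is limited). The gripper opens to 93 mm and grips with 3 to 60 N. Pads are 15 mm wide; open, the fingers measure 128 mm over their backs; the gripper's body (75 mm by 188 mm) begins 65 mm behind the grasp point.
Start: joints at [-70.119, 6.646, 82.598, -0, 90.757, -2.166], TCP at [0.253, -0.626, 0.219] pointing down, gripper open.
Joint ranges: [-162.19, 162.19], [-47.58, 125.68], [4.15, 143.07], [-65.23, 245.23], [0.69, 171.88], [-170.13, 170.13]. Speed limits (degrees/s): [108.29, 108.29, 127.2, 180, 180, 180].

INTERFACE

Orientations are given as [roll, pitch, yaw] about the fixed x, y, z axes, in that order (R = Rz(yaw) Ry(pitch) Rx(roll)).
In Python, from plant import r, cams gives the robot as it stands.
- The arm moves only by the tool step_arm, never from a script. Its argument "targets" is a list of rows, each an object of numbers: "dx", "dy", "dz": the shift along the tool's x, y, z in mm; "wx", "wy", "wz": the turn, a rotation vector about the tool's x, y, z in rad; "fingers": the finger opening in mm, from 0 to 93. In form: [{"dx": .., "dy": .., "dz": .., "wx": .., "wy": .., "wz": .., "fingers": ..}, ...]. A call has 1 to 8 rows; each row is the pose to reach, as a shift and turn from the pose commanded when the call began, along the tool's axes at that moment; what a row does not reach only later rows make up. A row lasts 1/10 s, in which the tool goes at most 50 mm and 8.59 degrees, less where a joint would pass 70% of its speed; a pose out of reach is approached as far as the arm can. A call with a gripper value outside its range is refused whole. The fingers move at their own pace and stop on an object; "force" is the grip in N (left out, the last holds). Time passes only in rows, so rows that repeat a pose let the fingers close. It gives the time, the measured TCP pose, the force, the opening and the grip force at its end, in the units of the state.
- r.observe(): the state, without advancing time (a new reading comes with each control period).
- cams.grab_frame(name): name is "scene" or "top" or "wrist"; returns the picture (384x512x3 uint8, blue, green, red); there is no depth.
- cams.get_calibration(name): a dict with "vfov" (degrees; the focal length in pixels is half the picture's height over the tangent of half this angle, whatever the lens; pixels are square), "cx", "cy" (the principal point, pixels), "xyz" and "orientation" of the camera in the world. Camera axes: x right, y down, z forward; pixel columns grow to the right and rows downward; lengths in m; the calibration is good to about 2 mm. A picture is of the moment at which its call begins: read the wrist's pose just before it. get_calibration takes no time and is no camera call; for the wrist camera it gives the pose at the moment of the call.
- r.job_done(): hands the job in; it is judged then, once.
The state is a dict: "time_s": time; "joint_pos": joint angles; "qvel": joint speeds; "joint_torque": joint torques, N m; "ee_pos": TCP position; "tool_rot": TCP orientation; "force": force on the tool from outside, world axes, zero at the start; "torque": the same for the moment, N m; "finger_gap": opening from 0.0 (shut) to 1.0 (fully open); "gripper_force": force on a finger pad.
Only numpy, scipy, OpenCV 4.12 (cv2) and the standard library are available. Lean on these libraries where they do the work, as an engineer would, in place of code of your own. Each camera call takes 0.05 s, during which the arm holds its last target. There are 200 camera calls.

## Working session

There is one attempt and no reset: what is moved stays moved. The work goes in short steps, Python scripts to look and compute and a tool call to move; the robot and the scene stay as the last step left them, time stands still between calls to the robot, and variables do not carry over. Pictures are saved under pics/ and viewed, at most 10 in all, crops included, and the job is handed in when it is done.

Besides the shell and the picture viewer there is one more tool, called as a command line: name --argument value ..., lists and objects as JSON in quotes. step_arm: Moves the arm, as the interface text tells. Its arguments: {"type":"object","properties":{"targets":{"type":"array","items":{"type":"object","properties":{"dx":{"type":"number"},"dy":{"type":"number"},"dz":{"type":"number"},"wx":{"type":"number"},"wy":{"type":"number"},"wz":{"type":"number"},"fingers":{"type":"number"}}}},"force":{"type":"number"}},"required":["targets"]}

```bash
mkdir -p pics; ls; python3 - <<'E'
from plant import r, cams
import cv2,numpy as np
for n in ("scene","top"):
    cv2.imwrite(f"pics/{n}0.png",cv2.resize(cams.grab_frame(n),(800,600),interpolation=cv2.INTER_CUBIC)); print(n,cams.get_calibration(n))
print(r.observe())
E
```

```text
pics
scene {'vfov': 56.94979617031323, 'cx': 256.00851493467917, 'cy': 197.00037568324828, 'xyz': array([-0.03445374,  0.68244232,  1.02168578]), 'orientation': array([-1.34244645e+02, -9.45596384e-02, -1.37616487e+02])}
top {'vfov': 55.20241777223995, 'cx': 250.56516904775577, 'cy': 192.641953398356, 'xyz': array([ 0.43941252, -0.02987592,  1.17455491]), 'orientation': array([-173.38537983,    0.77650502,  -89.43646434])}
{'time_s': 0.1, 'joint_pos': array([-7.01182170e+01,  6.67133820e+00,  8.26313489e+01,  4.59008981e-06,
        9.07569250e+01, -2.16530232e+00]), 'qvel': array([-0.0072097 , -0.17505546, -0.10953932, -0.06243234,  0.08502381,
       -0.07054852]), 'joint_torque': array([ 1.70096624e-03, -7.22889447e+01, -6.23861146e+01,  7.82170426e-02,
        2.28177320e-02, -8.24893186e-05]), 'ee_pos': array([ 0.25330845, -0.62547033,  0.21798563]), 'tool_rot': array([-1.79940431e+02, -2.25688893e-03,  2.20470842e+01]), 'force': array([ 0.40874525, -0.45174912, -0.58078454]), 'torque': array([ 0.03205633,  0.02294061, -0.02708434]), 'gripper_force': 0.0, 'finger_gap': 1.0032176363718224}
```

View pics/scene0.png

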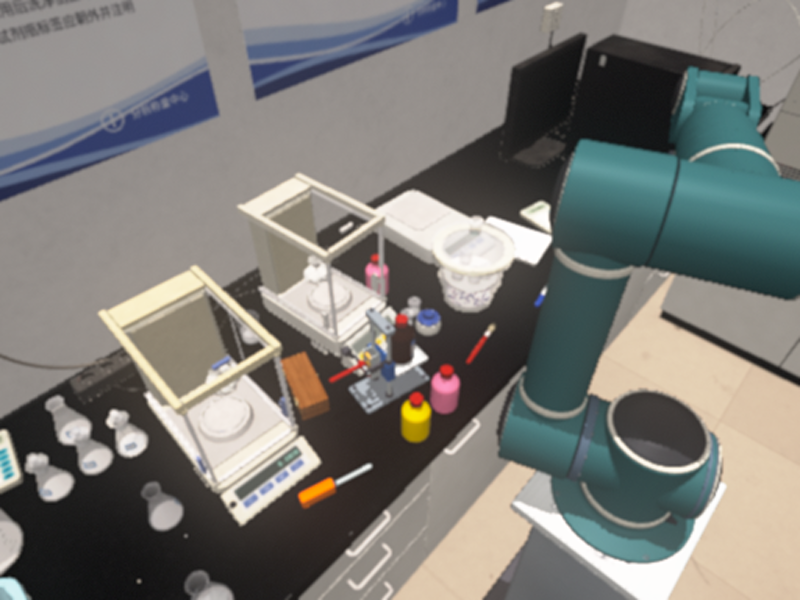

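View pics/top0.png

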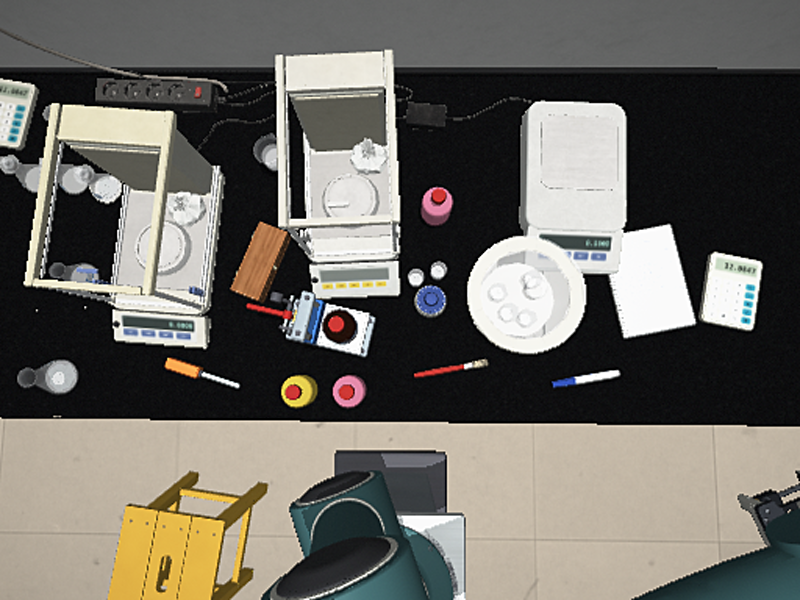

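The scene shot shows the rod (orange handle near (318,492), tip (371,466)) and the lift at about (385,360), with its red arm at (348,372). In the top shot the handle is at (182,368), the shaft tip at (239,386), and the red arm runs from (248,306) to (292,317). Yellow and pink bottles stand in front of the lift. Next I'll enlarge crops of both.

```bash
python3 - <<'E'
import cv2
from plant import cams
t=cams.grab_frame("top"); s=cams.grab_frame("scene")
cv2.imwrite("pics/tc.png",cv2.resize(t[175:265,95:255],(800,450),interpolation=cv2.INTER_CUBIC))
cv2.imwrite("pics/sc.png",cv2.resize(s[190:330,185:315],None,fx=4,fy=4,interpolation=cv2.INTER_CUBIC))
E
```

```text
(no output)
```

View pics/tc.png

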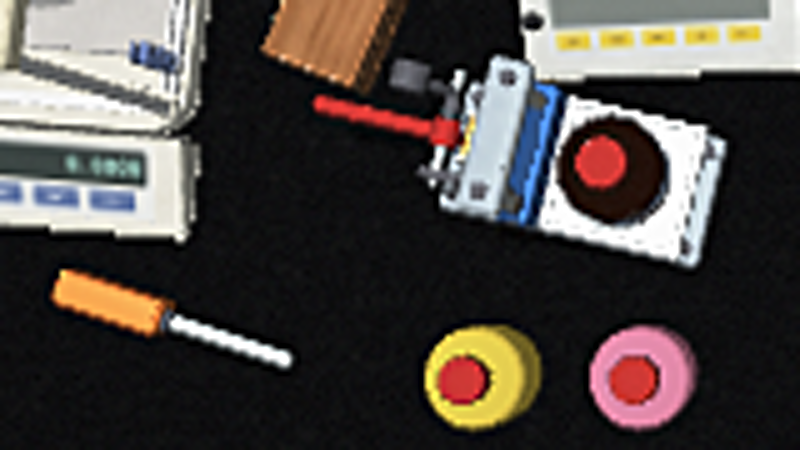

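View pics/sc.png

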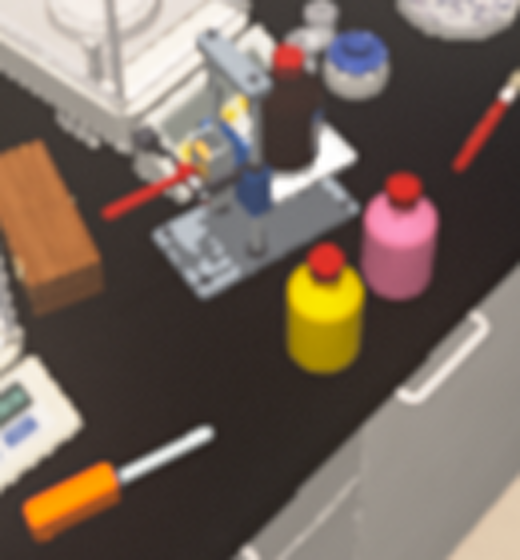

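Top crop (scale 5, origin (95,175)): handle centre is at (111,301), shaft tip (291,361), arm tip (315,102) and pivot hub (445,131). Scene crop (scale 4, origin (185,190)): arm tip is at (106,215), the arm root about (195,172), and shaft tip (210,433).

```bash
cat > h.py <<'E'
import numpy as np
from plant import r,cams
from scipy.spatial.transform import Rotation as R
def ray(cam,u,v,c=None):
    c=c or cams.get_calibration(cam)
    f=192/np.tan(np.radians(c["vfov"]/2))
    d=R.from_euler("xyz",c["orientation"],degrees=True).apply([(u-c["cx"])/f,(v-c["cy"])/f,1])
    return c["xyz"],d
def atz(cam,u,v,z,c=None):
    o,d=ray(cam,u,v,c); return o+d*(z-o[2])/d[2]
def tool(p,rpy=None):  # world delta target -> tool shift (mm), rotvec
    s=r.observe(); T=R.from_euler("xyz",s["tool_rot"],degrees=True)
    d=T.inv().apply(np.array(p)-s["ee_pos"])*1000
    w=(T.inv()*R.from_euler("xyz",rpy,degrees=True)).as_rotvec() if rpy is not None else None
    return d.round(1),w
E
python3 - <<'E'
from h import *
np.set_printoptions(precision=4,suppress=True)
T=lambda x,y,z:atz("top",95+x/5,175+y/5,z)
S=lambda x,y,z:atz("scene",185+x/4,190+y/4,z)
for n,p in dict(handle=T(111,301,.028),hb=T(57,285,.028),hf=T(165,319,.028),tip=T(291,361,.018),atip=T(313,101,.126),piv=T(445,131,.126),Stip=S(210,433,.018),Satip=S(106,215,.121),bottlecap=T(600,161,.082+.12),yellow=T(462,380,.12), yb=S(325,360,.0),Scap=S(288,55,.202),wood=T(355,90,0.03),block=T(262,48,.03)).items(): print(n,p)
E
```

```text
handle [0.4353 0.4014 0.028 ]
hb [0.4448 0.4357 0.028 ]
hf [0.4245 0.367  0.028 ]
tip [0.3991 0.29   0.018 ]
atip [0.5512 0.2534 0.126 ]
piv [0.5345 0.1766 0.126 ]
Stip [0.3946 0.2961 0.018 ]
Satip [0.5482 0.2538 0.121 ]
bottlecap [0.5123 0.0786 0.202 ]
yellow [0.3929 0.1637 0.12  ]
yb [0.3789 0.1764 0.    ]
Scap [0.5082 0.081  0.202 ]
wood [0.5687 0.2531 0.03  ]
block [0.5949 0.313  0.03  ]
```

```bash
python3 - <<'E'
from h import *
np.set_printoptions(precision=3,suppress=True)
k=.64
for z in (0,.03,.05,.07,.09,.11):
    print(z,*[a[:2] for a in (atz("top",209*k,346*k,z),atz("scene",320*k,442*k,z),atz("top",114*k,340*k,z),atz("scene",235*k,500*k,z))])
# balance box front posts (tall): top frame corner front-right, front-left
for z in (.25,.3,.35): print(z,atz("top",157*k,296*k,z),atz("scene",178*k,405*k,z),atz("top",220*k,165*k,z))
for p in((.345,.43,.15),(.435,.40,.15)): print(tool(p))
print(tool((.435,.400,.15),[180,0,72.5]))
c=cams.get_calibration("wrist");print(c)
E
```

```text
0 [0.479 0.361] [0.522 0.322] [0.49  0.558] [0.547 0.521]
0.03 [0.478 0.351] [0.505 0.333] [0.489 0.543] [0.53  0.525]
0.05 [0.478 0.344] [0.495 0.34 ] [0.488 0.533] [0.518 0.529]
0.07 [0.477 0.338] [0.484 0.347] [0.487 0.523] [0.507 0.532]
0.09 [0.476 0.331] [0.473 0.354] [0.486 0.513] [0.495 0.535]
0.11 [0.476 0.324] [0.462 0.361] [0.485 0.503] [0.484 0.538]
0.25 [0.552 0.367 0.25 ] [0.617 0.524 0.25 ] [0.773 0.273 0.25 ]
0.3 [0.546 0.345 0.3  ] [0.575 0.535 0.3  ] [0.755 0.257 0.3  ]
0.35 [0.539 0.324 0.35 ] [0.533 0.545 0.35 ] [0.737 0.24  0.35 ]
(array([ 481.2, -943.9,   68.8]), None)
(array([ 553.3, -882.3,   68.8]), None)
(array([ 553.3, -882.3,   68.8]), array([-0.001, -0.   , -0.881]))
{'vfov': 65.97477874344328, 'cx': 255.59560029811223, 'cy': 191.34196387734835, 'xyz': array([ 0.316, -0.599,  0.385]), 'orientation': array([165.776,   0.077, -67.923])}
```

step_arm --targets '[{"dx": 0, "dy": 0, "dz": -50, "wz": -0.1, "fingers": 60}, {"dx": 25, "dy": -35, "dz": -90, "wz": -0.2, "fingers": 60}, {"dx": 50, "dy": -75, "dz": -110, "wz": -0.3, "fingers": 60}, {"dx": 75, "dy": -115, "dz": -110, "wz": -0.4, "fingers": 60}, {"dx": 100, "dy": -157, "dz": -110, "wz": -0.5, "fingers": 60}, {"dx": 127, "dy": -198, "dz": -110, "wz": -0.6, "fingers": 60}, {"dx": 153, "dy": -240, "dz": -110, "wz": -0.7, "fingers": 60}, {"dx": 180, "dy": -280, "dz": -110, "wz": -0.8, "fingers": 60}]'

```text
invalid input at $.targets[0]: expected keys dx, dy, dz, wx, wy, wz, fingers
```

```bash
python3 - <<'E'
from h import *
print(tool((.38,0,.33)),tool((.43,.39,.33),[180,0,72.5]))
E
```

```text
(array([ 352.2, -532.3, -111.4]), None) (array([ 545. , -875. , -111.2]), array([-5.87798772e-04, -3.14881348e-04, -8.80575872e-01]))
```

step_arm --targets '[{"dx": 0, "dy": 0, "dz": -50, "wx": 0, "wy": 0, "wz": -0.1, "fingers": 60}, {"dx": 25, "dy": -35, "dz": -90, "wx": 0, "wy": 0, "wz": -0.2, "fingers": 60}, {"dx": 50, "dy": -75, "dz": -110, "wx": 0, "wy": 0, "wz": -0.3, "fingers": 60}, {"dx": 75, "dy": -115, "dz": -110, "wx": 0, "wy": 0, "wz": -0.4, "fingers": 60}, {"dx": 100, "dy": -157, "dz": -110, "wx": 0, "wy": 0, "wz": -0.5, "fingers": 60}, {"dx": 127, "dy": -198, "dz": -110, "wx": 0, "wy": 0, "wz": -0.6, "fingers": 60}, {"dx": 153, "dy": -240, "dz": -110, "wx": 0, "wy": 0, "wz": -0.7, "fingers": 60}, {"dx": 180, "dy": -280, "dz": -110, "wx": 0, "wy": 0, "wz": -0.8, "fingers": 60}]'

```text
time_s: 1.0
ee_pos: [0.3145, -0.2981, 0.3286]
tool_rot: [180.0, 0.0, 68.1]
force: [1.0, -0.0, 0.7]
finger_gap: 0.644
gripper_force: 0.0
```

```bash
python3 - <<'E'
from h import *
s=r.observe();print(s["time_s"],s["ee_pos"],s["tool_rot"],s["joint_pos"])
print(tool((.38,0,.33)),tool((.43,.39,.33),[180,0,72.5]))
E
```

```text
1.0 [ 0.31448343 -0.29812394  0.32856818] [1.79978991e+02 4.52932932e-03 6.80812873e+01] [-4.68472012e+01 -2.42404165e+01  9.99569300e+01  4.89854441e-03
  1.04262526e+02 -2.49272816e+01]
(array([301. , -50.5,  -1.5]), None) (array([ 681.5, -149.7,   -1.5]), array([ 3.63441795e-04,  9.31515882e-05, -7.71210694e-02]))
```

step_arm --targets '[{"dx": 48, "dy": -8, "dz": 0, "wx": 0, "wy": 0, "wz": -0.08, "fingers": 60}, {"dx": 96, "dy": -16, "dz": 0, "wx": 0, "wy": 0, "wz": -0.08, "fingers": 60}, {"dx": 144, "dy": -24, "dz": 0, "wx": 0, "wy": 0, "wz": -0.08, "fingers": 60}, {"dx": 192, "dy": -32, "dz": 0, "wx": 0, "wy": 0, "wz": -0.08, "fingers": 60}, {"dx": 240, "dy": -40, "dz": 0, "wx": 0, "wy": 0, "wz": -0.08, "fingers": 60}, {"dx": 288, "dy": -50, "dz": 0, "wx": 0, "wy": 0, "wz": -0.08, "fingers": 60}, {"dx": 336, "dy": -60, "dz": 0, "wx": 0, "wy": 0, "wz": -0.08, "fingers": 60}, {"dx": 383, "dy": -70, "dz": 0, "wx": 0, "wy": 0, "wz": -0.08, "fingers": 60}]'

```text
time_s: 1.8
ee_pos: [0.3938, 0.0834, 0.3289]
tool_rot: [180.0, -0.0, 72.5]
force: [0.4, -0.9, -0.2]
finger_gap: 0.647
gripper_force: 0.0
```

```bash
python3 - <<'E'
from h import *
s=r.observe();print(s["time_s"],s["ee_pos"],s["tool_rot"],s["joint_pos"])
print(tool((.43,.39,.33),[180,0,72.5]),tool((.43,.39,.22),[180,0,72.5]))
E
```

```text
1.8 [0.39379046 0.08336729 0.32885008] [ 1.79951926e+02 -2.08534432e-02  7.24891973e+01] [ 8.32274763e+00 -2.82873788e+01  1.02650929e+02 -2.26237489e-03
  1.05584093e+02  2.58329503e+01]
(array([303.3, -57.7,  -1.1]), array([ 0.00083908, -0.00036388, -0.0001887 ])) (array([303.3, -57.8, 108.9]), array([ 0.00083908, -0.00036388, -0.0001887 ]))
```

step_arm --targets '[{"dx": 48, "dy": -9, "dz": 0, "wx": 0, "wy": 0, "wz": 0, "fingers": 60}, {"dx": 96, "dy": -18, "dz": 0, "wx": 0, "wy": 0, "wz": 0, "fingers": 60}, {"dx": 144, "dy": -27, "dz": 0, "wx": 0, "wy": 0, "wz": 0, "fingers": 60}, {"dx": 192, "dy": -36, "dz": 10, "wx": 0, "wy": 0, "wz": 0, "fingers": 60}, {"dx": 240, "dy": -45, "dz": 25, "wx": 0, "wy": 0, "wz": 0, "fingers": 60}, {"dx": 280, "dy": -54, "dz": 50, "wx": 0, "wy": 0, "wz": 0, "fingers": 60}, {"dx": 303, "dy": -58, "dz": 90, "wx": 0, "wy": 0, "wz": 0, "fingers": 60}, {"dx": 303, "dy": -58, "dz": 130, "wx": 0, "wy": 0, "wz": 0, "fingers": 60}]'

```text
time_s: 2.6
ee_pos: [0.4297, 0.39, 0.1966]
tool_rot: [-180.0, 0.0, 72.6]
force: [0.7, 0.8, -0.1]
finger_gap: 0.647
gripper_force: 0.0
```

```bash
python3 - <<'E'
from h import *
import cv2
s=r.observe();print(s["time_s"],s["ee_pos"],s["tool_rot"],s["joint_pos"]); c=cams.get_calibration("wrist");print(c)
cv2.imwrite("pics/w1.png",cv2.resize(cams.grab_frame("wrist"),(800,600),interpolation=cv2.INTER_CUBIC))
E
```

```text
2.6 [0.42973101 0.39002406 0.19663619] [-1.79972995e+02  7.23807414e-03  7.26042464e+01] [ 3.96987261e+01 -4.76897503e+00  9.61860670e+01  1.87458078e-02
  8.86036555e+01  5.70940213e+01]
{'vfov': 65.97477874344328, 'cx': 255.59560029811223, 'cy': 191.34196387734835, 'xyz': array([0.44966523, 0.45608243, 0.36304331]), 'orientation': array([ 1.65786044e+02,  3.43232817e-02, -1.73670507e+01])}
```

View pics/w1.png

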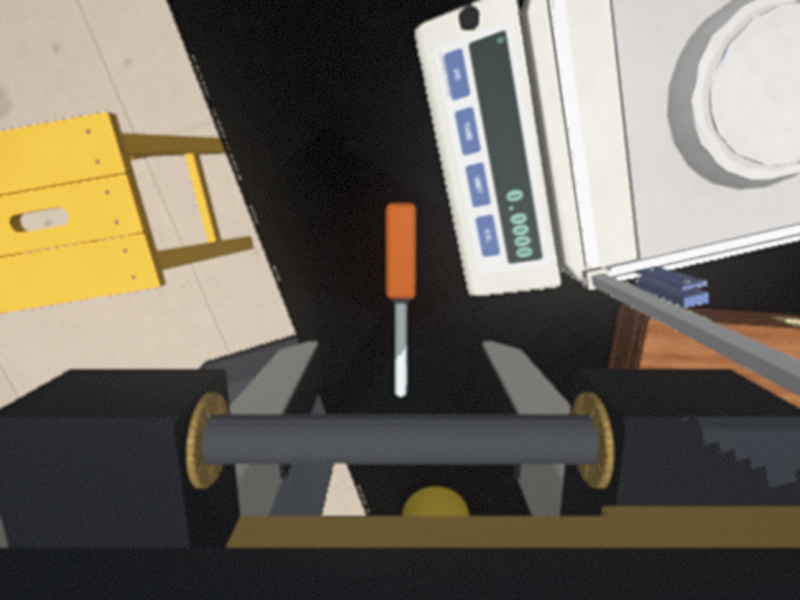

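The wrist view shows the rod lined up with the tool: handle x 386–416, y 203–299, shaft tip at (401,395). The balance's panel is to the right, from x≈470.

```bash
python3 - <<'E'
from h import *
k=.64
for n,u,v,z in (("back",401,203,.028),("front",401,299,.028),("tip",401,395,.018),("panelR0",470,292,0),("panelR6",470,292,.06),("post",590,280,.1)): print(n,atz("wrist",u*k,v*k,z).round(4))
P=(atz("wrist",401*k,203*k,.028)+atz("wrist",401*k,299*k,.028))/2; print(P)
g=P+np.array([-.3,-.954,0])*.010; g[2]=.004; print(g,tool(g))
E
```

```text
back [0.4438 0.4388 0.028 ]
front [0.4232 0.3731 0.028 ]
tip [0.3989 0.2951 0.018 ]
panelR0 [0.4748 0.3553 0.    ]
panelR6 [0.4705 0.3721 0.06  ]
post [0.5339 0.3698 0.1   ]
[0.43350181 0.40594714 0.028     ]
[0.43050181 0.39640714 0.004     ] (array([ 10.6,   0.5, 185.2]), None)
```

```bash
python3 - <<'E'
from h import *
k=.64
for z in (.03,.05,.07,.09,.11): print(z,*[a[:2].round(3) for a in (atz("top",95+195/5,175+140/5,z),atz("wrist",560*k,286*k,z),atz("top",95+187/5,175+238/5,z),atz("wrist",470*k,294*k,z))])
E
```

```text
0.03 [0.536 0.353] [0.536 0.349] [0.475 0.355] [0.472 0.362]
0.05 [0.535 0.346] [0.53  0.355] [0.474 0.348] [0.471 0.368]
0.07 [0.533 0.339] [0.525 0.362] [0.474 0.341] [0.469 0.374]
0.09 [0.531 0.333] [0.52  0.368] [0.473 0.335] [0.468 0.379]
0.11 [0.529 0.326] [0.514 0.375] [0.472 0.328] [0.467 0.385]
```

The panel is only about 35 mm high, so the gripper body clears it. Descending now.

step_arm --targets '[{"dx": 6, "dy": -6, "dz": 30, "wx": 0, "wy": 0, "wz": 0, "fingers": 46}, {"dx": 6, "dy": -6, "dz": 65, "wx": 0, "wy": 0, "wz": 0, "fingers": 46}, {"dx": 6, "dy": -6, "dz": 100, "wx": 0, "wy": 0, "wz": 0, "fingers": 46}, {"dx": 6, "dy": -6, "dz": 130, "wx": 0, "wy": 0, "wz": 0, "fingers": 46}, {"dx": 6, "dy": -6, "dz": 150, "wx": 0, "wy": 0, "wz": 0, "fingers": 46}, {"dx": 6, "dy": -6, "dz": 165, "wx": 0, "wy": 0, "wz": 0, "fingers": 46}, {"dx": 6, "dy": -6, "dz": 178, "wx": 0, "wy": 0, "wz": 0, "fingers": 46}, {"dx": 6, "dy": -6, "dz": 185, "wx": 0, "wy": 0, "wz": 0, "fingers": 46}]'

```text
time_s: 3.45
ee_pos: [0.4263, 0.395, 0.0133]
tool_rot: [-180.0, 0.0, 72.5]
force: [-0.1, 0.0, 0.5]
finger_gap: 0.494
gripper_force: 0.0
```

step_arm --targets '[{"dx": 0, "dy": 0, "dz": 0, "wx": 0, "wy": 0, "wz": 0, "fingers": 46}, {"dx": 0, "dy": 0, "dz": 0, "wx": 0, "wy": 0, "wz": 0, "fingers": 46}]'

```text
time_s: 3.65
ee_pos: [0.4265, 0.3953, 0.0145]
tool_rot: [180.0, -0.0, 72.5]
force: [-0.8, -0.0, 0.2]
finger_gap: 0.495
gripper_force: 0.0
```

step_arm --targets '[{"dx": 0, "dy": 0, "dz": 6, "wx": 0, "wy": 0, "wz": 0, "fingers": 46}, {"dx": 0, "dy": 0, "dz": 10, "wx": 0, "wy": 0, "wz": 0, "fingers": 46}, {"dx": 0, "dy": 0, "dz": 10, "wx": 0, "wy": 0, "wz": 0, "fingers": 46}]'

```text
time_s: 3.95
ee_pos: [0.426, 0.3949, 0.0031]
tool_rot: [-180.0, 0.0, 72.5]
force: [-0.1, -0.1, 0.5]
finger_gap: 0.496
gripper_force: 0.0
```

step_arm --force 30 --targets '[{"dx": 0, "dy": 0, "dz": 0, "wx": 0, "wy": 0, "wz": 0, "fingers": 15}, {"dx": 0, "dy": 0, "dz": 0, "wx": 0, "wy": 0, "wz": 0, "fingers": 15}, {"dx": 0, "dy": 0, "dz": 0, "wx": 0, "wy": 0, "wz": 0, "fingers": 15}, {"dx": 0, "dy": 0, "dz": 0, "wx": 0, "wy": 0, "wz": 0, "fingers": 15}, {"dx": 0, "dy": 0, "dz": 0, "wx": 0, "wy": 0, "wz": 0, "fingers": 15}, {"dx": 0, "dy": 0, "dz": 0, "wx": 0, "wy": 0, "wz": 0, "fingers": 15}]'

```text
time_s: 4.55
ee_pos: [0.4263, 0.3951, 0.0038]
tool_rot: [180.0, -0.0, 72.5]
force: [0.6, 0.0, 1.8]
finger_gap: 0.236
gripper_force: 29.9
```

step_arm --targets '[{"dx": 0, "dy": 0, "dz": -20, "wx": 0, "wy": 0, "wz": 0, "fingers": 15}, {"dx": 0, "dy": 0, "dz": -60, "wx": 0, "wy": 0, "wz": 0, "fingers": 15}, {"dx": -5, "dy": 0, "dz": -100, "wx": 0, "wy": 0, "wz": 0, "fingers": 15}, {"dx": -30, "dy": 0, "dz": -125, "wx": 0, "wy": 0, "wz": 0, "fingers": 15}, {"dx": -60, "dy": 2, "dz": -130, "wx": 0, "wy": 0, "wz": -0.13, "fingers": 15}, {"dx": -85, "dy": 4, "dz": -130, "wx": 0, "wy": 0, "wz": -0.27, "fingers": 15}, {"dx": -98, "dy": 4, "dz": -130, "wx": 0, "wy": 0, "wz": -0.41, "fingers": 15}, {"dx": -98, "dy": 4, "dz": -130, "wx": 0, "wy": 0, "wz": -0.55, "fingers": 15}]'

```text
time_s: 5.35
ee_pos: [0.4001, 0.2991, 0.1338]
tool_rot: [180.0, -0.0, 104.3]
force: [-0.8, 0.6, -0.4]
finger_gap: 0.236
gripper_force: 29.9
```

```bash
python3 - <<'E'
from h import *
k=4
for z in(.08,.1,.12,.14): print(z,atz("top",95+462/5,175+380/5,z)[:2],atz("scene",185+327/4,190+252/4,z)[:2])
print(tool((.4155,.248,.085),[180,0,167.7]), r.observe()["ee_pos"])
E
```

```text
0.08 [0.39116704 0.17105209] [0.41269072 0.13789926]
0.1 [0.39204859 0.16738068] [0.40319404 0.14946454]
0.12 [0.39293015 0.16370927] [0.39369736 0.16102983]
0.14 [0.3938117  0.16003786] [0.38420068 0.17259511]
(array([-53.3,   2.3,  48.8]), array([ 3.48896350e-04,  1.78930923e-04, -1.10740818e+00])) [0.40013509 0.29913348 0.13382255]
```

step_arm --targets '[{"dx": 0, "dy": 0, "dz": 0, "wx": 0, "wy": 0, "wz": -0.14, "fingers": 15}, {"dx": 0, "dy": 0, "dz": 0, "wx": 0, "wy": 0, "wz": -0.28, "fingers": 15}, {"dx": 0, "dy": 0, "dz": 0, "wx": 0, "wy": 0, "wz": -0.42, "fingers": 15}, {"dx": 0, "dy": 0, "dz": 0, "wx": 0, "wy": 0, "wz": -0.56, "fingers": 15}, {"dx": 0, "dy": 0, "dz": 0, "wx": 0, "wy": 0, "wz": -0.7, "fingers": 15}, {"dx": 0, "dy": 0, "dz": 0, "wx": 0, "wy": 0, "wz": -0.84, "fingers": 15}, {"dx": 0, "dy": 0, "dz": 0, "wx": 0, "wy": 0, "wz": -0.98, "fingers": 15}, {"dx": 0, "dy": 0, "dz": 0, "wx": 0, "wy": 0, "wz": -1.11, "fingers": 15}]'

```text
time_s: 6.15
ee_pos: [0.4003, 0.3004, 0.1335]
tool_rot: [-180.0, -0.0, 167.9]
force: [0.2, -0.0, -1.0]
finger_gap: 0.235
gripper_force: 29.9
```

```bash
python3 - <<'E'
from h import *
print(tool((.4155,.248,.085),[180,0,167.7]), r.observe()["ee_pos"],r.observe()["joint_pos"])
E
```

```text
(array([-25.8, -48. ,  48.5]), array([-0.000165  , -0.0002689 ,  0.00365461])) [0.4003455  0.30038848 0.13348404] [ 3.39586089e+01 -1.35558352e+01  1.09825288e+02  4.58992336e-03
  8.37480382e+01 -4.39512853e+01]
```

step_arm --targets '[{"dx": 0, "dy": 0, "dz": 30, "wx": 0, "wy": 0, "wz": 0, "fingers": 15}, {"dx": 0, "dy": -10, "dz": 48, "wx": 0, "wy": 0, "wz": 0, "fingers": 15}, {"dx": -5, "dy": -25, "dz": 48, "wx": 0, "wy": 0, "wz": 0, "fingers": 15}, {"dx": -15, "dy": -40, "dz": 48, "wx": 0, "wy": 0, "wz": 0, "fingers": 15}, {"dx": -25, "dy": -48, "dz": 48, "wx": 0, "wy": 0, "wz": 0, "fingers": 15}, {"dx": -25, "dy": -48, "dz": 48, "wx": 0, "wy": 0, "wz": 0, "fingers": 15}]'

```text
time_s: 6.75
ee_pos: [0.4158, 0.2471, 0.0867]
tool_rot: [180.0, 0.1, 167.5]
force: [0.5, 1.1, -1.1]
finger_gap: 0.235
gripper_force: 29.9
```

```bash
python3 - <<'E'
from h import *
import cv2
s=r.observe();print(s["time_s"],s["ee_pos"],s["tool_rot"])
t=cams.grab_frame("top"); s=cams.grab_frame("scene")
a=cv2.resize(t[165:245,125:225],None,fx=4,fy=4,interpolation=cv2.INTER_CUBIC)
b=cv2.resize(s[195:275,195:295],None,fx=4,fy=4,interpolation=cv2.INTER_CUBIC)
cv2.imwrite("pics/st.png",np.hstack([a,b]))
E
```

```text
6.75 [0.41579391 0.24711091 0.08670849] [1.79956848e+02 6.85992181e-02 1.67475401e+02]
```

View pics/st.png

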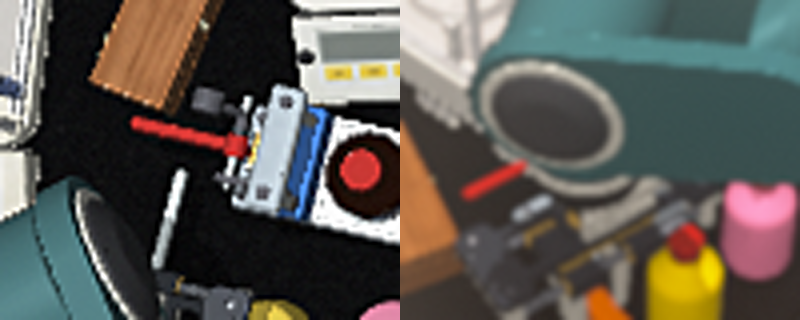

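The left half (top camera) shows the shaft from (165,262) to its tip at (181,170), heading square to the red arm, which runs from (135,122) to (235,147). In the right half (scene camera) the robot mostly hides the arm.

```bash
python3 - <<'E'
from h import *
T=lambda x,y,z:atz("top",125+x/4,165+y/4,z)
a=T(135,122,.126);p=T(235,147,.126);t=T(181,170,.101);b=T(165,262,.101)
ey=(a-p)/np.linalg.norm(a-p); ex=np.array([ey[1],-ey[0],0]); m=a-.034*ey
print(a,p,np.linalg.norm(a-p),m,t, np.degrees(np.arctan2(*(t-b)[1::-1])),np.degrees(np.arctan2(ex[1],ex[0])))
print("tip rel arm pt: x,y",(t-m)@ex,(t-m)@ey)
o=r.observe()["ee_pos"]; th=np.radians(167.5-180); print("expected tip",o[:2]+.11*np.array([np.cos(th),np.sin(th)]))
E
```

```text
[0.55039312 0.25006087 0.126     ] [0.53293855 0.17727457 0.126     ] 0.07484990006566429 [0.54246451 0.21699825 0.126     ] [0.51787154 0.22145571 0.101     ] -7.902902279853001 -13.48520191017523
tip rel arm pt: x,y -0.024954403219407784 -0.0014003724607656815
expected tip [0.52240225 0.22431449]
```

step_arm --targets '[{"dx": -15, "dy": 0, "dz": 0, "wx": 0, "wy": 0, "wz": 0, "fingers": 15}, {"dx": -30, "dy": 0, "dz": 0, "wx": 0, "wy": 0, "wz": 0, "fingers": 15}, {"dx": -45, "dy": 0, "dz": 0, "wx": 0, "wy": 0, "wz": 0, "fingers": 15}, {"dx": -45, "dy": 0, "dz": 0, "wx": 0, "wy": 0, "wz": 0, "fingers": 15}]'

```text
time_s: 7.25
ee_pos: [0.4603, 0.2381, 0.0854]
tool_rot: [-180.0, -0.0, 167.5]
force: [-0.2, 0.4, -0.6]
finger_gap: 0.23
gripper_force: 29.9
```

step_arm --targets '[{"dx": 0, "dy": 0, "dz": -10, "wx": 0, "wy": 0, "wz": 0, "fingers": 15}, {"dx": 0, "dy": 0, "dz": -18, "wx": 0, "wy": 0, "wz": 0, "fingers": 15}, {"dx": 0, "dy": 0, "dz": -26, "wx": 0, "wy": 0, "wz": 0, "fingers": 15}, {"dx": 0, "dy": 0, "dz": -34, "wx": 0, "wy": 0, "wz": 0, "fingers": 15}, {"dx": 0, "dy": 0, "dz": -42, "wx": 0, "wy": 0, "wz": 0, "fingers": 15}, {"dx": 0, "dy": 0, "dz": -50, "wx": 0, "wy": 0, "wz": 0, "fingers": 15}, {"dx": 0, "dy": 0, "dz": -58, "wx": 0, "wy": 0, "wz": 0, "fingers": 15}, {"dx": 0, "dy": 0, "dz": -66, "wx": 0, "wy": 0, "wz": 0, "fingers": 15}]'

```text
time_s: 8.05
ee_pos: [0.4585, 0.2385, 0.1524]
tool_rot: [180.0, 0.0, 167.6]
force: [0.1, 0.1, -1.5]
finger_gap: 0.232
gripper_force: 29.9
```

step_arm --targets '[{"dx": 0, "dy": 0, "dz": 0, "wx": 0, "wy": 0, "wz": 0, "fingers": 15}, {"dx": 0, "dy": 0, "dz": 0, "wx": 0, "wy": 0, "wz": 0, "fingers": 15}, {"dx": 0, "dy": 0, "dz": 0, "wx": 0, "wy": 0, "wz": 0, "fingers": 15}]'

```text
time_s: 8.35
ee_pos: [0.4584, 0.2384, 0.1512]
tool_rot: [-180.0, -0.0, 167.6]
force: [-1.3, -0.0, -1.4]
finger_gap: 0.234
gripper_force: 29.9
```

```bash
python3 - <<'E'
from h import *
import cv2
s=r.observe();print(s["time_s"],s["ee_pos"],s["tool_rot"])
t=cams.grab_frame("top"); s=cams.grab_frame("scene")
a=cv2.resize(t[165:245,125:225],None,fx=4,fy=4,interpolation=cv2.INTER_CUBIC)
b=cv2.resize(s[195:275,195:295],None,fx=4,fy=4,interpolation=cv2.INTER_CUBIC)
cv2.imwrite("pics/st2.png",np.hstack([a,b]))
E
```

```text
8.35 [0.45837389 0.23842145 0.15118328] [-1.79978056e+02 -3.11653095e-02  1.67577302e+02]
```

View pics/st2.png

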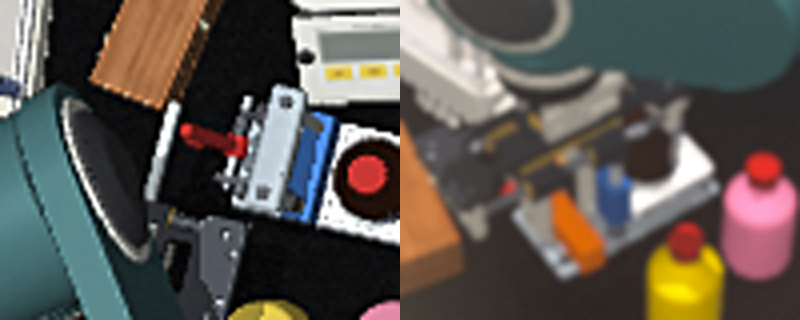

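The arm now points up (foreshortened, tip at about (188,133)), and the cap has shifted to (367,175) as the platform sinks. I'll check the arm angle and wait a little before withdrawing.

step_arm --targets '[{"dx": 0, "dy": 0, "dz": 0, "wx": 0, "wy": 0, "wz": 0, "fingers": 15}, {"dx": 0, "dy": 0, "dz": 0, "wx": 0, "wy": 0, "wz": 0, "fingers": 15}, {"dx": 0, "dy": 0, "dz": 0, "wx": 0, "wy": 0, "wz": 0, "fingers": 15}, {"dx": 0, "dy": 0, "dz": 0, "wx": 0, "wy": 0, "wz": 0, "fingers": 15}, {"dx": 0, "dy": 0, "dz": 0, "wx": 0, "wy": 0, "wz": 0, "fingers": 15}, {"dx": 0, "dy": 0, "dz": 0, "wx": 0, "wy": 0, "wz": 0, "fingers": 15}, {"dx": 0, "dy": 0, "dz": 0, "wx": 0, "wy": 0, "wz": 0, "fingers": 15}, {"dx": 0, "dy": 0, "dz": 0, "wx": 0, "wy": 0, "wz": 0, "fingers": 15}]'

```text
time_s: 9.25
ee_pos: [0.4585, 0.2385, 0.1516]
tool_rot: [-180.0, -0.0, 167.6]
force: [-0.1, 0.7, -0.5]
finger_gap: 0.235
gripper_force: 29.9
```

```bash
python3 - <<'E'
from h import *
import cv2
c=cams.get_calibration("top"); f=192/np.tan(np.radians(c["vfov"]/2)); Rm=R.from_euler("xyz",c["orientation"],degrees=True)
def px(p):
    q=Rm.inv().apply(np.array(p)-c["xyz"]); return np.array([f*q[0]/q[2]+c["cx"],f*q[1]/q[2]+c["cy"]])
piv=np.array([.533,.1765,.121]); ey=np.array([.22,.975,0])
for an in (.6,.8,1.0,1.2,1.3): print(an,(px(piv+.079*(ey*np.cos(an)+np.array([0,0,np.sin(an)])))-[125,165])*4)
t=cams.grab_frame("top")[165:245,125:225]
hsv=cv2.cvtColor(t,cv2.COLOR_BGR2HSV); m=((hsv[...,0]<8)|(hsv[...,0]>172))&(hsv[...,1]>150)&(hsv[...,2]>90)
n,l,st,ce=cv2.connectedComponentsWithStats(m.astype(np.uint8))
for i in range(1,n):
    if st[i,4]>8: print(st[i]*4,ce[i]*4)
for z in(.082+.12,.022+.12): print("cap exp px",z,(px([.5105,.0798,z])-[125,165])*4)
E
```

```text
0.6 [134.22371756 120.35362684]
0.8 [143.88614736 121.80619213]
1.0 [157.73771704 124.38444011]
1.2 [175.24811871 128.00026053]
1.3 [185.14458363 130.15227055]
[180 124  68  32 256] [213. 138.]
[352 156  36  40 300] [367.89333333 174.24      ]
cap exp px 0.202 [358.06708529 171.54843661]
cap exp px 0.142 [367.52045039 177.84343694]
```

The arm is at about 1.3 rad and the platform is fully down. I'll withdraw and lay the rod in the open area to the left.

step_arm --targets '[{"dx": 20, "dy": 0, "dz": 0, "wx": 0, "wy": 0, "wz": 0, "fingers": 15}, {"dx": 45, "dy": 0, "dz": 0, "wx": 0, "wy": 0, "wz": 0, "fingers": 15}, {"dx": 65, "dy": 5, "dz": 0, "wx": 0, "wy": 0, "wz": 0, "fingers": 15}, {"dx": 68, "dy": 35, "dz": 0, "wx": 0, "wy": 0, "wz": 0, "fingers": 15}, {"dx": 68, "dy": 65, "dz": 5, "wx": 0, "wy": 0, "wz": 0, "fingers": 15}, {"dx": 68, "dy": 84, "dz": 25, "wx": 0, "wy": 0, "wz": 0, "fingers": 15}, {"dx": 68, "dy": 84, "dz": 60, "wx": 0, "wy": 0, "wz": 0, "fingers": 15}, {"dx": 68, "dy": 84, "dz": 95, "wx": 0, "wy": 0, "wz": 0, "fingers": 15}]'

```text
time_s: 10.1
ee_pos: [0.4102, 0.3358, 0.0558]
tool_rot: [180.0, 0.0, 167.6]
force: [0.4, 0.3, -1.4]
finger_gap: 0.236
gripper_force: 29.9
```

step_arm --targets '[{"dx": 0, "dy": 0, "dz": 20, "wx": 0, "wy": 0, "wz": 0, "fingers": 15}, {"dx": 0, "dy": 0, "dz": 35, "wx": 0, "wy": 0, "wz": 0, "fingers": 15}, {"dx": 0, "dy": 0, "dz": 42, "wx": 0, "wy": 0, "wz": 0, "fingers": 15}, {"dx": 0, "dy": 0, "dz": 42, "wx": 0, "wy": 0, "wz": 0, "fingers": 15}, {"dx": 0, "dy": 0, "dz": 42, "wx": 0, "wy": 0, "wz": 0, "fingers": 15}]'

```text
time_s: 10.6
ee_pos: [0.4107, 0.3355, 0.0157]
tool_rot: [179.9, 0.0, 167.6]
force: [0.4, -0.4, -0.2]
finger_gap: 0.237
gripper_force: 29.9
```

step_arm --targets '[{"dx": 0, "dy": 0, "dz": 5, "wx": 0, "wy": 0, "wz": 0, "fingers": 15}, {"dx": 0, "dy": 0, "dz": 9, "wx": 0, "wy": 0, "wz": 0, "fingers": 15}, {"dx": 0, "dy": 0, "dz": 11, "wx": 0, "wy": 0, "wz": 0, "fingers": 15}, {"dx": 0, "dy": 0, "dz": 11, "wx": 0, "wy": 0, "wz": 0, "fingers": 15}]'

```text
time_s: 11.0
ee_pos: [0.4103, 0.3352, 0.0038]
tool_rot: [180.0, 0.0, 167.6]
force: [1.1, -0.0, 0.4]
finger_gap: 0.236
gripper_force: 29.9
```

step_arm --force 10 --targets '[{"dx": 0, "dy": 0, "dz": 0, "wx": 0, "wy": 0, "wz": 0, "fingers": 30}, {"dx": 0, "dy": 0, "dz": 0, "wx": 0, "wy": 0, "wz": 0, "fingers": 44}, {"dx": 0, "dy": 0, "dz": 0, "wx": 0, "wy": 0, "wz": 0, "fingers": 44}, {"dx": 0, "dy": 0, "dz": -15, "wx": 0, "wy": 0, "wz": 0, "fingers": 44}, {"dx": 0, "dy": 0, "dz": -50, "wx": 0, "wy": 0, "wz": 0, "fingers": 44}, {"dx": 0, "dy": 0, "dz": -95, "wx": 0, "wy": 0, "wz": 0, "fingers": 44}, {"dx": 0, "dy": 0, "dz": -140, "wx": 0, "wy": 0, "wz": 0, "fingers": 44}, {"dx": 30, "dy": 0, "dz": -170, "wx": 0, "wy": 0, "wz": 0, "fingers": 44}]'

```text
time_s: 11.8
ee_pos: [0.3824, 0.3415, 0.1781]
tool_rot: [179.9, 0.1, 167.5]
force: [0.4, 0.3, -0.5]
finger_gap: 0.471
gripper_force: 0.0
```

```bash
python3 - <<'E'
from h import *
import cv2
t=cams.grab_frame("top"); s=cams.grab_frame("scene"); w=cams.grab_frame("wrist")
a=cv2.resize(t[165:265,125:225],(400,400),interpolation=cv2.INTER_CUBIC)
b=cv2.resize(s[195:295,195:295],(400,400),interpolation=cv2.INTER_CUBIC)
cv2.imwrite("pics/fin.png",np.hstack([a,cv2.resize(w,(400,400))]))
E
```

```text
(no output)
```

View pics/fin.png

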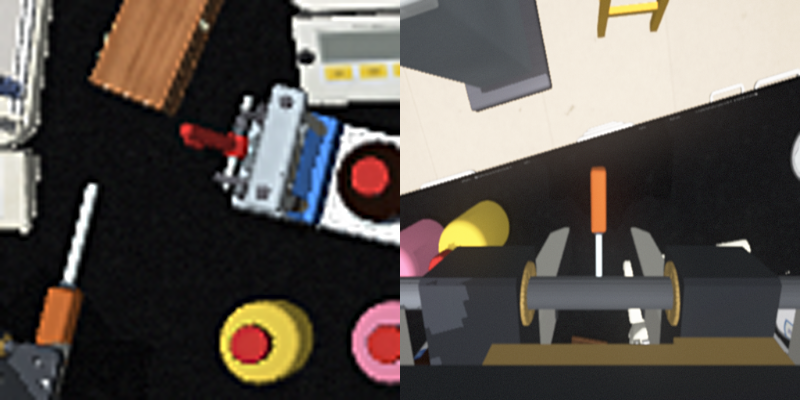

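The rod lies flat and clear of the lift, its shaft tip at (92,187) in the left half. The pawl arm is still up (tip at (188,133)) and the bottle is upright on the lowered platform, with its cap at (370,175).

```bash
python3 -c "
from plant import r
print(r.job_done())"
```

```text
the job is handed in; nothing more can be done
None
```

I tripped the pawl with the rod, the platform sank fully with the bottle upright on it, the rod lies flat and clear of the lift, and I handed the job in at about 12 s; no verdict was returned.

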